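# Feel out the release notch in a load-cell fixture

### The arm

A 6-joint arm with a two-finger parallel gripper is mounted at the origin on the work surface. World frame = base frame: x ahead of the robot, y to its left, z up, the work surface at z = 0. Lengths are in m, angles in rad, forces in N, time in s.
With the tool pointing down it reaches from about 0.35 to 0.8 m from the base axis. Payload 7.3 kg.
Tool frame: the origin (TCP) lies between the finger pads, 19 mm behind the fingertips; this is the grasp point; z points along the fingers, y is the line along which they close (so a half turn about z gives the same grasp; the last joint's range is limited). The gripper opens to 85 mm and grips with 20 to 120 N. Pads are 22 mm wide; open, the fingers measure 114 mm over their backs; the gripper's body (76 mm by 85 mm) begins 54 mm behind the grasp point. The pads swing forward as they close: fully open they stand 13 mm farther back than shut.
Start: joints at [1.14, 0.342, 1.524, -0, 1.275, -0.146], TCP at [0.147, 0.504, 0.25] pointing down, gripper open.
Joint ranges: [-2.53, 2.53], [-0.77, 2.02], [0.04, 2.7], [-1, 4.14], [0.28, 2.66], [-3.11, 3.11]. Speed limits (rad/s): [2.57, 2.57, 3.14, 3.14, 3.14, 3.14].

### API

Orientations are given as a unit quaternion [w, x, y, z].
In Python, from workcell import r, optics, job gives the robot as it stands (r), with the cameras (optics) and the job (job).
- The arm moves only by the tool shift_gripper, called after "Emit:" in YAML: its name, and indented under it one key for each argument. Schema: {"type":"object","properties":{"moves":{"type":"object","properties":{"steps":{"type":"array","items":{"type":"array","items":{"type":"number"},"minItems":5,"maxItems":5},"minItems":1,"maxItems":12}},"additionalProperties":false,"required":["steps"]},"force":{"type":"number"},"only":{"type":"string"},"quiet":{"type":"boolean"},"lines":{"type":"string"}},"required":["moves"],"additionalProperties":false}. moves is an object whose key "steps" holds a list of rows, 1 to 12 of them, each of 5 numbers: the finger opening in m, then dx, dy, dz in m, then a turn about the tool's z in rad; each row shifts and turns the commanded pose from where the row before left it, along the tool's axes as they then stand; what a row does not reach is not made up. A row lasts 1/8 s, in which the tool goes at most 0.0625 m and 0.188 rad, less where a joint would pass 70% of its speed; a pose out of reach is approached as far as the arm can. The fingers move at their own pace and stop on an object; force is the grip in N (left out, the last holds). Time passes only in rows, so rows that do not move let the fingers close. The tool returns the time, the measured TCP pose, the force, the opening and the grip force at its end. only (a regular expression) keeps the lines of the reply that match it, lines (a string "A,B") keeps lines A to B, and quiet returns only ok. Input that does not fit is refused with a message, and nothing moves.
- r.sense(): the state, without advancing time (a new reading comes with each control period).
- optics.get_image(name): name is "scene" or "top" or "wrist"; returns the picture (384x512x3 uint8, blue, green, red); there is no depth.
- optics.camera_info(name): a dict with "fov_y" (degrees; the focal length in pixels is half the picture's height over the tangent of half this angle, whatever the lens; pixels are square), "cx", "cy" (the principal point, pixels), "cam_to_world" (4x4, takes a point from camera to world coordinates). Camera axes: x right, y down, z forward; pixel columns grow to the right and rows downward; lengths in m; the calibration is good to about 2 mm. The wrist camera is an equidistant fisheye: a pixel r from the principal point sees the ray r / f radians off the axis. A picture is of the moment at which its call begins: read the wrist's pose just before it. camera_info takes no time and is no camera call; for the wrist camera it gives the pose at the moment of the call.
- job.close_job(): hands the job in; it is judged then, once.
The state is a dict: "time_s": time; "joint_pos": joint angles; "qd": joint speeds; "tau": joint torques, N m; "tcp_pos": TCP position; "tcp_rot": TCP orientation; "ft_force": force on the tool from outside, world axes, zero at the start; "moment": the same for the moment, N m; "finger_gap": finger opening in m; "grip_force": force on a finger pad.
Only numpy, scipy, OpenCV 4.12 (cv2) and the standard library are available. Lean on these libraries where they do the work, as an engineer would, in place of code of your own. Each camera call takes 0.05 s, during which the arm holds its last target. There are 200 camera calls.

### The job

The load cell's clamping fixture is locked; its release key lies down in a notch somewhere along the dark steel bar on the side of the fixture nearest the robot. Touch the top of the bar with closed fingertips near one of its ends, sweep them lightly along it until you find the notch, then press the key inside fully down so that the jaws open, and move clear. Grasp nothing, do not force anything, and leave the load cell and everything else standing where they are.

Things in the scene. Friction and masses are not known exactly. Their poses are not given: they have to be found in the camera images.
- fixture: clamping fixture, fixed to the table: aluminium plate 160 (x) x 370 (y) x 20 mm; origin at its underside centre, x away from the robot, z up. A dark steel bar runs parallel to y along its near side, centred at x = -55 mm, top at z = 60 mm. Behind it, on a pedestal at x = +30, y = 0 mm, stands the load cell between two steel jaws (tops 51 mm above the table)
- bar_mid (a point): middle of the bar's exposed length, on its top; axes as the fixture. The bar is 26 mm wide (x) and exposed from y = -120 to +120 mm. Its one notch, 50 mm long in y, cuts through its whole width, open upward, ends upright; the notch's centre is anywhere from y = -50 to +50 mm (not told: feel or look for it). The key of the same steel fills its length, flat top 9 mm below the bar's top
- cap (a point): top centre of the left (+y) of two alike white caps that end the bar, 36 (x) x 60 (y) mm, tops 4 mm above the bar's top, centres 150 mm either side of its middle
- key (a joint): release key in the notch: 0 = up (its top 9 mm below the bar's top), grows as it is pressed straight down, in m, to a stop at 0.006. It resists with about 5 N of friction and stays where it is left; as it goes down the two jaws slide away from the load cell
- cell: the canister load cell held in the fixture: plain steel, 60 mm across, 49 mm high, standing between the jaws; only a bystander; origin at its underside centre
- adapter: steel ring 38 mm across, 22 mm high, standing on the fixture plate behind the bar; bystander; origin at its underside centre
- weight_small: small knobbed steel weight, 36 mm across, 51 mm high, standing on the fixture plate behind the bar; bystander; origin at its underside centre
- weight_big: large knobbed steel weight, 54 mm across, 78 mm high, on the table beside the fixture; bystander; origin at its underside centre
- s_cell: block-shaped aluminium load cell 26 x 62 x 76 mm high, on the table beside the fixture; bystander; origin at its underside centre
- mouse: black computer mouse 105 x 60 x 24 mm, on the table beside the fixture; bystander; origin at its underside centre
- driver: screwdriver with black handle, 160 mm long, lying on the table beside the fixture; bystander

How it is judged:
On the way, in this order (a step that is already met when the one before it is completed fails the run):
1. the fingertips touch the top of the bar near one end (the TCP 60 to 125 mm to either side of the fixture's middle, over the bar), with the key still up (x of the grasp point in the frame of fixture between -0.08 and -0.03 m and z of the grasp point in the frame of fixture between 0.072 and 0.1 m and (y of the grasp point in the frame of fixture between 0.06 and 0.125 m or y of the grasp point in the frame of fixture between -0.125 and -0.06 m) and contact force between the fingers and anything else above 0.3 N and value of joint key below 0.001 m), for 0.05 s.
2. the key in the notch is pressed fully down (at least 5 of its 6 mm) (value of joint key above 0.005 m), for 0.1 s.
At the end, for the whole second after the job is handed in: the key is down by at least 5 mm of its 6 mm; the load cell and all six other loose things are within 12 mm of where they stood, the load cell at rest (value of joint key above 0.005 m and distance of each of cell, adapter, weight_small, weight_big, s_cell, mouse, driver from where it was at the start of the episode below 0.012 m and linear speed of cell below 0.02 m/s); the robot touches nothing.
It fails at once if the load cell or another loose thing is lifted, carried or shoved (moved more than 12 mm) (distance of any of cell, adapter, weight_small, weight_big, s_cell, mouse, driver from where it was at the start of the episode above 0.012 m).
It fails at once if the fingers force something (more than 40 N) (contact force between the fingers and anything else above 40 N).
It also fails if it takes over 48 s, if anything falls off the work surface, if the arm or the gripper's body presses on something with over 40 N, if the wrist force passes 120 N, or if a joint passes its speed limit or range.

## Working session

There is one attempt and no reset: what is moved stays moved. The work goes in short steps, Python scripts to look and compute and a tool call to move; the robot and the scene stay as the last step left them, time stands still between calls to the robot, and variables do not carry over. Pictures are saved under pics/ and viewed, at most 10 in all, crops included, and the job is handed in when it is done.

```bash
mkdir -p pics; ls
```

Run:
```python
from workcell import r, optics, job
import cv2,numpy as np
np.set_printoptions(precision=4,suppress=True)
for n in("top","scene"):
    cv2.imwrite(f"pics/{n}1.png",optics.get_image(n)); c=optics.camera_info(n); print(n,c)
s=r.sense();print(s)
```

```text
pics
workcell.py
top {'fov_y': 47.21380381720073, 'cx': 252.38379661923298, 'cy': 189.74639013938074, 'cam_to_world': array([[ 0.0091, -0.9899,  0.1412,  0.4156],
       [-0.9998, -0.0063,  0.02  , -0.0195],
       [-0.0189, -0.1414, -0.9898,  1.1088],
       [ 0.    ,  0.    ,  0.    ,  1.    ]])}
scene {'fov_y': 49.27352530637924, 'cx': 251.7492174682788, 'cy': 186.7880729626079, 'cam_to_world': array([[-0.627 ,  0.5428, -0.5588,  1.091 ],
       [ 0.779 ,  0.4392, -0.4476,  0.4509],
       [ 0.0025, -0.7159, -0.6982,  0.7449],
       [ 0.    ,  0.    ,  0.    ,  1.    ]])}
{'time_s': 0.1, 'joint_pos': array([ 1.14  ,  0.3426,  1.5249, -0.    ,  1.2754, -0.146 ]), 'qd': array([ 0.0001, -0.002 , -0.0041,  0.0006,  0.0006, -0.0023]), 'tau': array([  0.0005, -43.4451, -24.6483,  -0.0004,   0.0047,   0.0001]), 'tcp_pos': array([0.1473, 0.5036, 0.2494]), 'tcp_rot': array([-0.0002,  0.1419,  0.9899, -0.0007]), 'ft_force': array([-0.4302, -0.0498, -0.5652]), 'moment': array([-0.0348, -0.0162,  0.0361]), 'grip_force': 0.0, 'finger_gap': 0.08545257330612306}
```

View pics/top1.png

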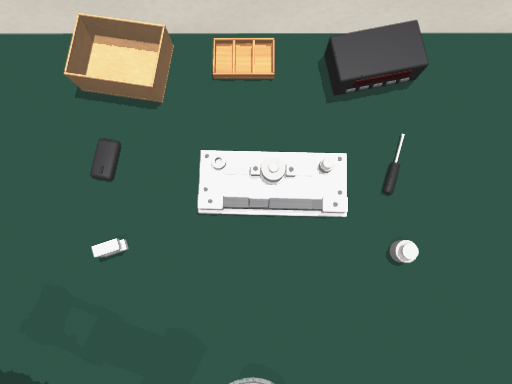

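View pics/scene1.png

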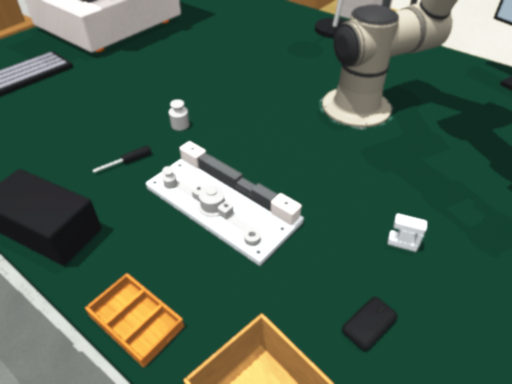

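The top view shows the fixture at columns 198–348 and rows 150–216, with the dark bar at columns 223–323, row ~203. There is a suspected notch around columns 249–270. The scene view shows the bar from (198,160) to (278,205), with a dip near (238,183). I'll enlarge both.

Create h.py:
```python
import numpy as np,cv2
from workcell import r, optics, job
np.set_printoptions(precision=4,suppress=True)
def ray(n,u,v):
    c=optics.camera_info(n);f=192/np.tan(np.radians(c["fov_y"]/2));T=np.array(c["cam_to_world"])
    d=T[:3,:3]@np.array([(u-c["cx"])/f,(v-c["cy"])/f,1]);return T[:3,3],d/np.linalg.norm(d)
def onz(n,u,v,z):
    o,d=ray(n,u,v);return o+d*(z-o[2])/d[2]
def tri(a,b):
    (o,d),(p,e)=ray(*a),ray(*b)
    s=np.linalg.lstsq(np.c_[d,-e],p-o,rcond=None)[0]
    x,y=o+s[0]*d,p+s[1]*e;return (x+y)/2,np.linalg.norm(x-y)
```

Run:
```python
from h import *
a=cv2.imread("pics/top1.png")[145:220,190:355];b=cv2.imread("pics/scene1.png")[135:265,140:310]
a=cv2.resize(a,None,fx=4.4,fy=4.4,interpolation=cv2.INTER_CUBIC);b=cv2.resize(b,None,fx=4.4,fy=4.4,interpolation=cv2.INTER_CUBIC)
cv2.imwrite("pics/a.png",a);cv2.imwrite("pics/b.png",b)
t=cv2.imread("pics/top1.png");g=cv2.cvtColor(t,cv2.COLOR_BGR2GRAY)
for v in(199,201,203,205,207,209):print(v,g[v,194:352:1].tolist())
```

```text
199 [74, 74, 73, 116, 238, 247, 247, 247, 247, 247, 247, 247, 247, 247, 233, 185, 186, 214, 245, 247, 247, 247, 247, 247, 247, 247, 247, 247, 246, 148, 148, 148, 148, 149, 149, 150, 149, 151, 150, 151, 151, 153, 152, 154, 154, 154, 156, 155, 156, 155, 156, 158, 158, 155, 130, 107, 154, 154, 154, 154, 155, 154, 155, 166, 164, 164, 159, 158, 156, 169, 169, 169, 169, 167, 157, 129, 149, 150, 149, 150, 150, 150, 150, 151, 150, 150, 151, 151, 152, 152, 152, 152, 154, 154, 155, 156, 156, 156, 157, 156, 156, 157, 158, 158, 158, 158, 158, 160, 160, 160, 161, 160, 161, 161, 161, 173, 174, 176, 183, 183, 183, 183, 183, 183, 183, 183, 183, 179, 168, 244, 247, 247, 247, 247, 247, 247, 247, 247, 247, 247, 247, 247, 247, 247, 247, 247, 247, 247, 247, 247, 247, 247, 247, 247, 66, 74, 74, 75]
201 [74, 74, 74, 141, 247, 247, 247, 247, 247, 247, 247, 247, 247, 247, 153, 152, 150, 150, 204, 247, 247, 247, 247, 247, 247, 247, 247, 247, 244, 152, 152, 152, 152, 152, 152, 152, 153, 153, 153, 153, 154, 154, 154, 154, 155, 154, 154, 154, 154, 156, 155, 155, 155, 152, 129, 104, 147, 147, 147, 147, 149, 149, 
[... 2867 characters left out ...]
 158, 158, 158, 155, 136, 135, 136, 137, 137, 139, 141, 145, 147, 150, 152, 153, 155, 155, 149, 135, 169, 229, 229, 229, 228, 228, 228, 228, 227, 224, 224, 224, 224, 223, 223, 223, 223, 223, 224, 223, 221, 221, 221, 221, 221, 221, 221, 221, 222, 218, 183, 184, 184, 185, 186, 186, 186, 186, 186, 183, 143, 143, 144, 143, 143, 144, 143, 143, 138, 100, 99, 98, 100, 100, 100, 103, 103, 102, 102, 100, 66, 65, 65, 66, 66, 73, 73, 73, 74, 74, 74, 74, 74, 73, 75, 85, 84, 84, 86, 85, 86, 85, 85, 86, 87, 97, 96, 98, 96, 84, 84, 94, 94, 93, 94, 94, 94, 95, 96, 147, 245, 247, 247, 247, 247, 247, 247, 247, 247, 247, 247, 247, 247, 247, 247, 247, 247, 247, 247, 247, 247, 247, 247, 247, 247, 69, 73, 74, 75]
```

View pics/a.png

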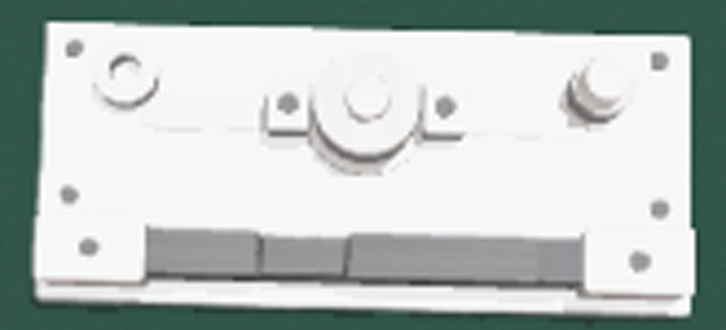

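View pics/b.png

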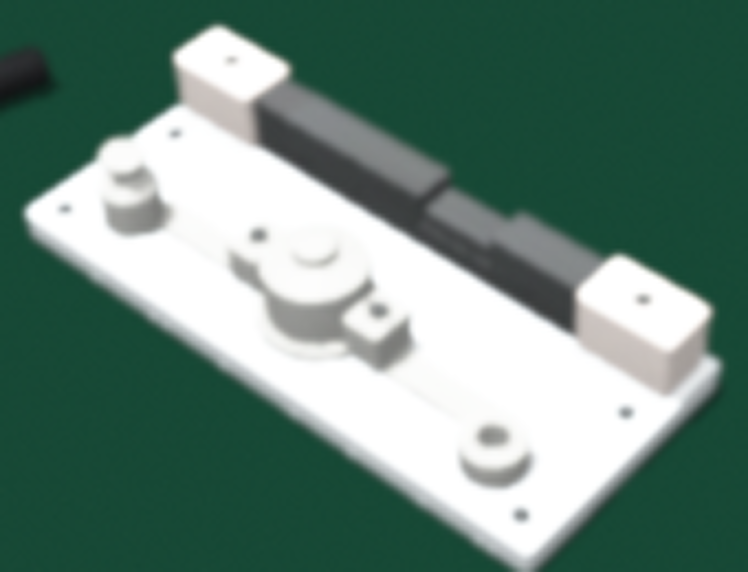

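The crops show the notch clearly. In the top view it spans crop columns 262–348, i.e. full-image columns ~249.3–269, with the bar running 223–323. The cap screw centres are at (210,200.9) and (335.5,204.1) in top, and at (286.1,203) and (192.5,148.6) in scene.

Run:
```python
from h import *
L,e1=tri(("top",210,200.9),("scene",286.1,203));R,e2=tri(("top",335.5,204.1),("scene",192.5,148.6))
print("caps",L,e1,R,e2,"dist",np.linalg.norm(L-R))
# notch ends on bar top edge: two views
A,ea=tri(("top",249,203),("scene",140+515/4.4,135+225/4.4));B,eb=tri(("top",269,203.5),("scene",140+432/4.4,135+184/4.4))
print("notch tri",A,ea,B,eb)
Lz,Rz=onz("top",210,200.9,.064),onz("top",335.5,204.1,.064)
for l,rr in((L,R),(Lz,Rz)):
    m=(l+rr)/2;u=(l-rr)[:2];u/=np.linalg.norm(u);print("mid",m,"bar dir yaw deg",np.degrees(np.arctan2(-u[0],u[1])))
    # v at bar centre line for each col
    for n,c in(("barL",222.7),("nL",248.7),("nR",268.9),("barR",322.3)):
        v=200.9+(c-210)*3.2/125.5;p=onz("top",c,v+0.5,.060)
        print(n,p,"y along",(p-m)[:2]@u)
s=r.sense();from scipy.spatial.transform import Rotation as Ro
q=s["tcp_rot"];M=Ro.from_quat(q[[1,2,3,0]]).as_matrix();print("toolM",M,s["tcp_pos"])
ty=M[:2,1];ang=np.arctan2(M[1,1],M[0,1])-np.arctan2(u[1],u[0]);print("tool y minus bar dir (world ccw)",ang)
for t in(90,55,0):print(t,m[:2]+t*u/1000)
```

```text
caps [0.5366 0.1044 0.0612] 0.002549770728815376 [ 0.5307 -0.1961  0.0611] 0.0030293573790965153 dist 0.30057289983034896
notch tri [0.5312 0.0131 0.0545] 0.008476182692805905 [ 0.5327 -0.0386  0.0551] 0.00011226084142355592
mid [ 0.5337 -0.0459  0.0612] bar dir yaw deg -1.1252891337071966
barL [0.5357 0.0728 0.06  ] y along 0.11869038448121445
nL [0.5345 0.0102 0.06  ] y along 0.05609834052610165
nR [ 0.5336 -0.0383  0.06  ] y along 0.0075847200465142895
barR [ 0.5312 -0.166   0.06  ] y along -0.12017988026221019
mid [ 0.5342 -0.0469  0.064 ] bar dir yaw deg -1.0722614718272692
barL [0.5357 0.0728 0.06  ] y along 0.11973273026316128
nL [0.5345 0.0102 0.06  ] y along 0.057140658001862105
nR [ 0.5336 -0.0383  0.06  ] y along 0.008627015582815726
barR [ 0.5312 -0.166   0.06  ] y along -0.11913764250527431
toolM [[-0.9597  0.281  -0.0006]
 [ 0.281   0.9597 -0.0012]
 [ 0.0002 -0.0013 -1.    ]] [0.1473 0.5036 0.2494]
tool y minus bar dir (world ccw) -0.2660725969784352
90 [0.5359 0.043 ]
55 [0.5352 0.008 ]
0 [ 0.5342 -0.0469]
```

Emit:
shift_gripper:
  moves: {"steps":[[0, 0, 0, 0, -0.133], [0, 0, 0, 0, -0.133], [0, -0.035, -0.04, 0, 0], [0, -0.04, -0.046, 0, 0], [0, -0.04, -0.046, 0, 0], [0, -0.04, -0.046, 0, 0], [0, -0.04, -0.046, 0, 0], [0, -0.04, -0.046, 0, 0], [0, -0.04, -0.046, 0, 0], [0, -0.04, -0.046, 0, 0], [0, -0.04, -0.046, 0, 0], [0, -0.03, -0.034, 0, 0]]}
  force: 20

```text
time_s: 1.6
tcp_pos: [0.5252, 0.0524, 0.2496]
tcp_rot: [-0.0, 0.01, 1.0, 0.0]
ft_force: [0.7, 0.7, -0.2]
finger_gap: -0.0
grip_force: 0.0
```

Add to h.py:
```python
from scipy.spatial.transform import Rotation as Ro
def left(t,z):
    u=np.array([.0192,.9998]);m=np.array([.534,-.0464]);s=r.sense();q=s["tcp_rot"];M=Ro.from_quat(q[[1,2,3,0]]).as_matrix()
    print("along",(s["tcp_pos"][:2]-m)@u,"off x",(s["tcp_pos"][:2]-m)@[u[1],-u[0]],s["tcp_pos"],"F",s["ft_force"],"gap",s["finger_gap"],"t",s["time_s"])
    print("tool shift",M.T@(np.r_[m+t*u,z]-s["tcp_pos"]),"yaw err",np.arctan2(M[0,1],M[1,1])-.0192)
```

```bash
python3 -c "
from h import *
left(.088,.11)"
```

```text
along 0.09865711491835592 off x -0.010689360464823949 [0.5252 0.0524 0.2496] F [ 0.6667  0.6654 -0.2005] gap -1.2542381417963028e-05 t 1.6
tool shift [-0.0108 -0.0107  0.1395] yaw err 0.0011856727778863582
```

Emit:
shift_gripper:
  moves: {"steps":[[0, 0, 0, 0.05, 0], [0, 0, 0, 0.05, 0], [0, 0, 0, 0.03, 0], [0, 0, 0, 0, 0], [0, 0, 0, 0, 0]]}

```text
time_s: 2.22
tcp_pos: [0.5249, 0.0547, 0.1211]
tcp_rot: [0.001, 0.009, 1.0, 0.0]
ft_force: [0.6, 0.2, 0.4]
finger_gap: -0.0003
grip_force: 0.0
```

Run:
```python
from h import *
left(.088,.084)
cv2.imwrite("pics/s2.png",cv2.resize(optics.get_image("scene")[80:240,130:330],None,fx=3.5,fy=3.5))
```

```text
along 0.10095250414005495 off x -0.01106323122461898 [0.5249 0.0547 0.1211] F [0.6037 0.1882 0.4243] gap -0.0002700883946204823 t 2.225
tool shift [-0.011  -0.013   0.0371] yaw err -0.00046993719881573137
```

View pics/s2.png

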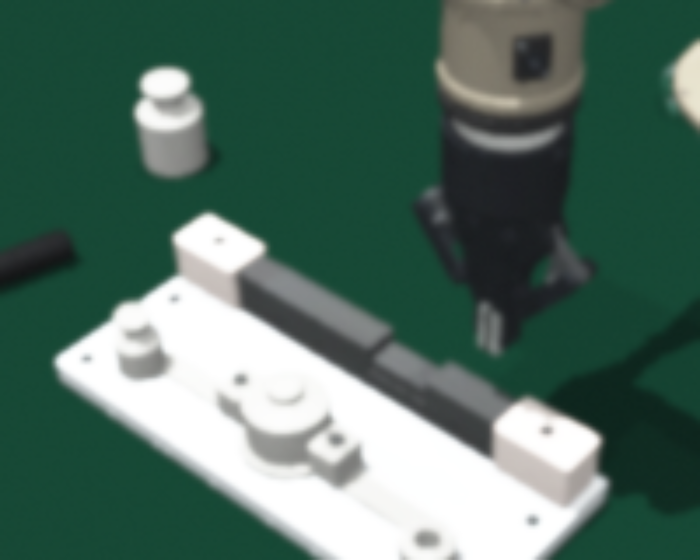

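The closed fingertips, at crop pixel (487,350), hang above the bar short of the left cap, and the scene is undisturbed. I'll correct laterally and come down close.

Emit:
shift_gripper:
  moves: {"steps":[[0, -0.011, -0.013, 0, 0], [0, 0, 0, 0.018, 0], [0, 0, 0, 0.015, 0], [0, 0, 0, 0, 0], [0, 0, 0, 0, 0]]}

```text
time_s: 2.9
tcp_pos: [0.5353, 0.0414, 0.0874]
tcp_rot: [0.0, 0.009, 1.0, 0.0]
ft_force: [-0.1, -0.6, -0.1]
finger_gap: 0.0001
grip_force: 0.0
```

```bash
python3 -c "
from h import *
left(.088,.079)"
```

```text
along 0.08779965382346958 off x -0.000403106999477338 [0.5353 0.0414 0.0874] F [-0.1313 -0.5654 -0.1136] gap 5.7868292015105065e-05 t 2.9
tool shift [-0.0004  0.0002  0.0084] yaw err -0.00037780873369352985
```

Emit:
shift_gripper:
  moves: {"steps":[[0, 0, 0, 0.003, 0], [0, 0, 0, 0.002, 0], [0, 0, 0, 0.001, 0], [0, 0, 0, 0.001, 0], [0, 0, 0, 0, 0]]}

```text
time_s: 3.52
tcp_pos: [0.5349, 0.0415, 0.08]
tcp_rot: [-0.0, 0.009, 1.0, 0.0]
ft_force: [-1.0, -1.0, 0.3]
finger_gap: 0.0
grip_force: 0.0
```

Emit:
shift_gripper:
  moves: {"steps":[[0, 0, 0, 0.0007, 0], [0, 0, 0, 0, 0]]}

```text
time_s: 3.78
tcp_pos: [0.5349, 0.0415, 0.0793]
tcp_rot: [-0.0, 0.009, 1.0, 0.0]
ft_force: [0.2, -0.3, -0.0]
finger_gap: -0.0
grip_force: 0.0
```

Emit:
shift_gripper:
  moves: {"steps":[[0, 0, 0, 0.0005, 0], [0, 0, 0, 0, 0]]}

```text
time_s: 4.03
tcp_pos: [0.5349, 0.0415, 0.0788]
tcp_rot: [0.0, 0.009, 1.0, 0.0]
ft_force: [-0.9, 0.3, -0.4]
finger_gap: -0.0
grip_force: 0.0
```

Emit:
shift_gripper:
  moves: {"steps":[[0, 0, 0, 0.0005, 0], [0, 0, 0, 0, 0]]}

```text
time_s: 4.28
tcp_pos: [0.5349, 0.0415, 0.0788]
tcp_rot: [0.0, 0.009, 1.0, 0.0]
ft_force: [-1.8, 0.5, 5.1]
finger_gap: 0.0003
grip_force: 2.5
```

Contact at 5 N with the tips on the bar top. I'll sweep toward the notch.

Emit:
shift_gripper:
  moves: {"steps":[[0, 0, -0.007, 0, 0], [0, 0, -0.007, 0, 0], [0, 0, -0.007, 0, 0]]}

```text
time_s: 4.65
tcp_pos: [0.535, 0.0204, 0.0788]
tcp_rot: [0.001, 0.01, 1.0, 0.0]
ft_force: [-0.1, 3.7, 5.6]
finger_gap: 0.0004
grip_force: 2.7
```

Emit:
shift_gripper:
  moves: {"steps":[[0, 0, -0.007, 0, 0], [0, 0, -0.007, 0, 0]]}

```text
time_s: 4.9
tcp_pos: [0.5346, 0.0063, 0.0786]
tcp_rot: [0.001, 0.01, 1.0, 0.0]
ft_force: [-0.3, 1.4, 0.9]
finger_gap: -0.0001
grip_force: 0.7
```

Emit:
shift_gripper:
  moves: {"steps":[[0, 0, -0.007, 0, 0]]}

```text
time_s: 5.03
tcp_pos: [0.5339, -0.0012, 0.078]
tcp_rot: [-0.0, 0.009, 1.0, -0.0]
ft_force: [-0.4, -0.6, -0.3]
finger_gap: -0.0
grip_force: 0.0
```

Emit:
shift_gripper:
  moves: {"steps":[[0, 0, -0.007, 0, 0]]}

```text
time_s: 5.15
tcp_pos: [0.5337, -0.0082, 0.0779]
tcp_rot: [-0.0, 0.009, 1.0, -0.0]
ft_force: [-0.4, 0.1, -0.2]
finger_gap: -0.0003
grip_force: 0.0
```

Emit:
shift_gripper:
  moves: {"steps":[[0, 0, -0.007, 0, 0], [0, 0, 0, 0, 0]]}

```text
time_s: 5.4
tcp_pos: [0.5338, -0.0151, 0.0782]
tcp_rot: [-0.0, 0.01, 1.0, -0.0]
ft_force: [-0.9, -0.3, 0.2]
finger_gap: -0.0001
grip_force: 0.0
```

```bash
python3 -c "
from h import *
left(.0325,.0745)"
```

```text
along 0.03126998974670271 off x -0.0008291796007741577 [ 0.5338 -0.0151  0.0782] F [-0.8527 -0.2583  0.1792] gap -5.6497247850553745e-05 t 5.4
tool shift [-0.0008  0.0012  0.0037] yaw err 0.0004517908482008573
```

The force vanished between y = +0.006 and −0.001, where the vision estimate puts the notch. I'm over its centre now, so descend gently.

Emit:
shift_gripper:
  moves: {"steps":[[0, 0, 0.001, 0.003, 0], [0, 0, 0, 0.003, 0], [0, 0, 0, 0.001, 0], [0, 0, 0, 0, 0]]}

```text
time_s: 5.9
tcp_pos: [0.5338, -0.0133, 0.0711]
tcp_rot: [-0.0, 0.009, 1.0, 0.0]
ft_force: [-0.1, 0.2, 0.3]
finger_gap: -0.0
grip_force: 0.0
```

Emit:
shift_gripper:
  moves: {"steps":[[0, 0, 0, 0.001, 0], [0, 0, 0, 0.001, 0], [0, 0, 0, 0, 0]]}

```text
time_s: 6.28
tcp_pos: [0.5339, -0.0134, 0.0695]
tcp_rot: [0.0, 0.009, 1.0, 0.0]
ft_force: [0.5, 1.1, 1.6]
finger_gap: -0.0001
grip_force: 1.1
```

Touching the key about where expected (9 mm below the bar top). I'll press it.

Emit:
shift_gripper:
  moves: {"steps":[[0, 0, 0, 0.001, 0], [0, 0, 0, 0.001, 0], [0, 0, 0, 0.001, 0], [0, 0, 0, 0.001, 0]]}

```text
time_s: 6.78
tcp_pos: [0.5339, -0.0135, 0.0653]
tcp_rot: [0.0, 0.009, 1.0, 0.0]
ft_force: [-1.0, -0.1, 4.3]
finger_gap: -0.0002
grip_force: 2.4
```

Emit:
shift_gripper:
  moves: {"steps":[[0, 0, 0, 0.001, 0], [0, 0, 0, 0.0005, 0], [0, 0, 0, 0, 0]]}

```text
time_s: 7.15
tcp_pos: [0.5339, -0.0135, 0.0637]
tcp_rot: [0.0, 0.009, 1.0, 0.0]
ft_force: [-0.3, 1.0, 4.4]
finger_gap: 0.0001
grip_force: 2.1
```

Emit:
shift_gripper:
  moves: {"steps":[[0, 0, 0, 0.0005, 0], [0, 0, 0, 0, 0]]}

```text
time_s: 7.4
tcp_pos: [0.5339, -0.0135, 0.0637]
tcp_rot: [0.0, 0.009, 1.0, 0.0]
ft_force: [-1.4, 1.3, 8.8]
finger_gap: -0.0001
grip_force: 4.2
```

Emit:
shift_gripper:
  moves: {"steps":[[0, 0, 0, 0.0005, 0], [0, 0, 0, 0, 0]]}

```text
time_s: 7.65
tcp_pos: [0.5339, -0.0135, 0.0637]
tcp_rot: [0.0, 0.009, 1.0, -0.0]
ft_force: [-2.7, 1.4, 13.1]
finger_gap: -0.0002
grip_force: 6.2
```

The stop is reached: force rises to 13 N with no motion, after ~6 mm of key travel. Moving clear.

Emit:
shift_gripper:
  moves: {"steps":[[0, 0, 0, -0.01, 0], [0, 0, 0, -0.03, 0], [0, 0, 0, -0.05, 0], [0, 0, 0, -0.05, 0], [0, 0.04, 0, -0.03, 0], [0, 0.05, 0, 0, 0], [0, 0, 0, 0, 0], [0, 0, 0, 0, 0]]}

```text
time_s: 8.65
tcp_pos: [0.4444, -0.012, 0.2331]
tcp_rot: [0.001, 0.009, 1.0, -0.0]
ft_force: [0.5, -0.4, 0.8]
finger_gap: -0.0
grip_force: 0.0
```

Run:
```python
from h import *
im=optics.get_image("scene");cv2.imwrite("pics/s3.png",cv2.resize(im[80:280,80:330],None,fx=2.8,fy=2.8))
```

```text
(no output)
```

View pics/s3.png

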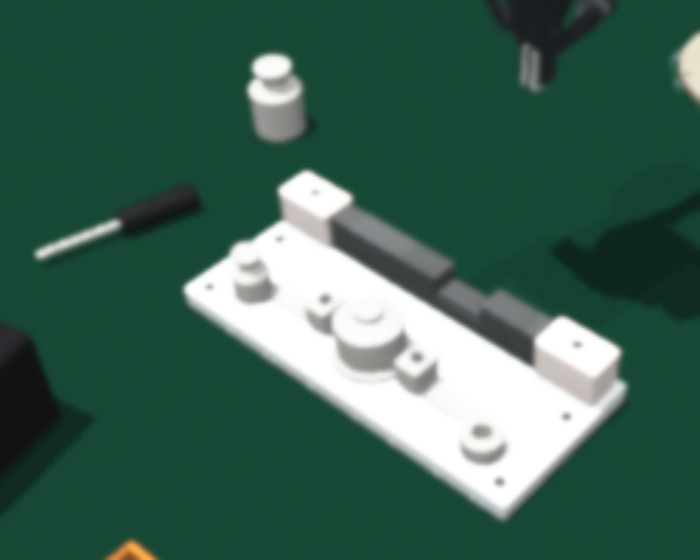

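The key at crop (465,297) now sits deeper. The jaws, at (325,310) and (415,365), have drawn away from the load cell. Everything else is in place and the gripper is clear, so I'm handing in.

```bash
python3 -c "
from workcell import r, optics, job
print(job.close_job())"
```

```text
the job is handed in; nothing more can be done
None
```

The notch was found by a light sweep from the left end of the bar and the key pressed about 6 mm to its stop (13 N at most). The last picture shows the jaws open and nothing visibly moved; the arm was clear and the job is handed in, with no verdict returned.

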